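# Make up the two-box gift set

## Robot

A 7-joint arm with a two-finger parallel gripper is mounted at the origin on the work surface. World frame = base frame: x ahead of the robot, y to its left, z up, the work surface at z = 0. Lengths are in m, angles in rad, forces in N, time in s.
With the tool pointing down it reaches from about 0.35 to 0.9 m from the base axis. Payload 7.2 kg.
Tool frame: the origin (TCP) lies at the very end of the fingers, on their centre line; the grasp point (between the pads) lies 19 mm behind it (ctrl.grip_depth is the distance from the TCP to the grasp point, in m); z points along the fingers, y is the line along which they close (so a half turn about z gives the same grasp; the last joint's range is limited). The gripper opens to 85 mm and grips with 20 to 120 N. Pads are 22 mm wide; open, the fingers measure 114 mm over their backs; the gripper's body (76 mm by 85 mm) begins 54 mm behind the grasp point. The pads swing forward as they close: fully open they stand 13 mm farther back than shut.
Start: joints at [-1.196, 0.411, -0.013, 1.596, 0.006, 1.134, -0.082], TCP at [0.268, 0.565, 0.231] pointing down, gripper open.
Joint ranges: [-2.95, 2.95], [-0.29, 1.99], [-1.47, 1.44], [0.14, 2.54], [-1.03, 4.17], [0.13, 1.85], [-2.86, 2.86]. Speed limits (rad/s): [2.39, 2.39, 3.01, 3.01, 3.14, 3.14, 3.14].

## Interface

Orientations are given as a 3x3 rotation matrix whose columns are the frame's x, y, z axes.
In Python, from bench import ctrl, imaging gives the robot as it stands.
- The arm moves only by the tool apply_moves, never from a script. Its argument "commands" is text: rows parted by semicolons, each of 7 numbers parted by spaces: the finger opening in mm, from 0 to 85.4, then the shift along the tool's x, y, z in mm, then the turn, a rotation vector about the tool's x, y, z in degrees. A call has 1 to 5 rows; each row shifts and turns the commanded pose from where the row before left it, along the tool's axes as they then stand; what a row does not reach is not made up. A row lasts 1/8 s, in which the tool goes at most 62.5 mm and 10.7 degrees, less where a joint would pass 70% of its speed; a pose out of reach is approached as far as the arm can. A call is refused whole if a number of a shift passes 62.5 or a number of a turn 10.7, either way. A call with a gripper value outside its range is refused whole. The fingers move at their own pace and stop on an object; "newtons" is the grip in N (left out, the last holds). Time passes only in rows, so rows that do not move let the fingers close. It gives the time, the measured TCP pose, the force, the opening and the grip force at its end, in the units of the state.
- ctrl.read_state(): the state, without advancing time (a new reading comes with each control period).
- imaging.capture(name): name is "scene" or "top" or "wrist"; returns a dict with "img" (420x560x3 uint8, blue, green, red), "fov_y" (degrees; the focal length in pixels is half the picture's height over the tangent of half this angle, whatever the lens; pixels are square), "cx", "cy" (the principal point, pixels), "rvec" (rotation vector, rad) and "tvec" (3), from world to camera coordinates, as OpenCV has them; the wrist camera has in their place "hand_eye" (4x4, takes a point from camera to tool coordinates, whose origin is the TCP and whose axes are the flange's). Camera axes: x right, y down, z forward; pixel columns grow to the right and rows downward; lengths in m; the calibration is good to about 2 mm. A picture is of the moment at which its call begins: read the wrist's pose just before it. There is no depth.
- ctrl.finish_job(): hands the job in; it is judged then, once.
Trained networks look in the newest picture that a camera, given by its name, has taken for a name from the list of things; names that differ only in an ending like _2 or _b are one class to them, and where a whole thing is asked for, a point or a joint stands for the part that bears it (a point fixed in the world has none). Each returns a list of dicts, best first, with "confidence" (0 to 1); they miss things now and then, are a little off and sometimes report something else, mostly with a low value. They report only what shows in the picture. A call takes as long as a camera call. They do not tell look-alikes from the thing itself.
- imaging.silhouettes(label, camera): "region" (420x560 bool, what is visible of it) and "rect" ([centre column, centre row, width, height] in pixels, round what is visible of it).
- imaging.pinpoint(label, camera): "xy" ([column, row] in pixels: a listed point, or the origin of a listed thing).
The state is a dict: "t": time; "joints": joint angles; "qd": joint speeds; "joint_torque": joint torques, N m; "eef_pos": TCP position; "orientation": TCP orientation; "force": force on the tool from outside, world axes, zero at the start; "moment": the same for the moment, N m; "gripper_width": finger opening in m; "finger_force": force on a finger pad.
Only numpy, scipy, OpenCV 4.12 (cv2) and the standard library are available. Lean on these libraries where they do the work, as an engineer would, in place of code of your own. Each camera call takes 0.05 s, during which the arm holds its last target. There are 200 camera calls.

## Task

Make up the gift set as one tower on the wide white box base, leaving that base where it stands and building from the bottom up in this order: put the long blue case flat into the wide base, close it with the wide lid fully down, set the small square base upright, central and square to it on top of that lid, put the round blue case upright into the small base, and close it with the small lid fully down. Leave the open phone case, the suede brush and the tape roll lying where they are.

Things in the scene. Friction and masses are not known exactly. Their poses are not given: they have to be found in the camera images.
- wide_base: Wide gift box bottom, white board, loose, 0.16 kg, 104 (x) x 64 (y) x 18 mm high. Origin: centre of underside; z up. Plinth 104 x 64, 10 mm high; on it a thin upright neck, 10 to 18 mm up, 93 x 53 outside, 88 x 48 inside. Case lies inside the neck on the grey floor, 10 mm up. Lid goes over the neck with 3 mm play all round and rests on the plinth's edge.
- small_base: Small gift box bottom, same white build, loose, 0.09 kg, 64 x 64 x 18 mm high, neck up. Origin: centre of underside; z up. Plinth 64 x 64, 10 mm high (grip its sides, or the neck); neck 10 to 18 mm up, 53 x 53 outside, 48 x 48 inside; grey floor 10 mm up. Same after a quarter turn.
- wide_lid: Deep lid of the wide box, white, loose, 0.07 kg, mouth down: 104 (x) x 64 (y) x 36 mm high, plain flat top, inside 99 x 59 x 33 deep. Origin: centre of its mouth, at the lower rim; z up. Same after a half turn. Fully down, its rim is 10 mm above the wide base's underside, sides flush with the plinth; closed box 46 mm high.
- small_lid: Deep lid of the small box, white, loose, 0.05 kg, mouth down: 64 x 64 x 36 mm high, plain flat top, inside 59 x 59 x 33 deep. Origin: centre of its mouth, at the lower rim; z up. Same after a quarter turn. Fully down, its rim is 10 mm above the small base's underside.
- long_case: Long earphone case in blue suede, a hard oblong with round ends: 70 (x) x 40 (y) x 28 mm high, top edges rounded 4 mm, 0.06 kg, lying flat. Origin: centre of underside; z up. Grip its flat long sides, 40 mm apart, high up: in the base only its upper 20 mm stands above the neck.
- round_case: Round earphone case in blue suede, a hard upright cylinder 40 mm in diameter, 28 mm high, top edge rounded 4 mm, 0.045 kg. Origin: centre of underside; z up. Grip it high up: in the base only its upper 20 mm stands above the neck.
- phone_case: Bystander: an empty blue phone case lying open side up, 140 mm (its x) by 68 mm by 10 mm high. Origin: centre of its underside. Not to be moved.
- brush: Bystander: a suede brush lying bristles down, wooden block 125 mm (its x) by 42 mm, 30 mm high overall. Origin: centre of its underside. Not to be moved.
- tape_roll: Bystander: a roll of clear tape lying flat, 90 mm outer diameter, 20 mm high, open in the middle. Origin: centre of its underside. Not to be moved.
Mind the look-alikes: they are no part of the job. Leave any orange or turquoise look-alike of the wide_lid alone.

How it is judged:
On the way, in this order (a step that is already met when the one before it is completed fails the run):
1. the long case lies in the wide base (angle between each of wide_base, long_case's own z axis and vertical below 0.06 rad and height (world z) of wide_base below 0.005 m and distance of wide_base from where it was at the start of the episode below 0.04 m and z of long_case in the frame of wide_base between 0.007 and 0.013 m and horizontal distance between long_case and wide_base below 0.012 m), for 0.2 s.
2. the wide lid is fully down on the wide base (all of step 1 and z of wide_lid in the frame of wide_base between 0.007 and 0.013 m and horizontal distance between wide_lid and wide_base below 0.008 m and angle between wide_lid's own z axis and vertical below 0.06 rad), for 0.2 s.
3. the small base stands square on the wide lid (z of wide_lid in the frame of wide_base between 0.007 and 0.013 m and horizontal distance between wide_lid and wide_base below 0.008 m and angle between each of wide_lid, small_base's own z axis and vertical below 0.06 rad and z of small_base in the frame of wide_lid between 0.033 and 0.039 m and horizontal distance between small_base and wide_lid below 0.012 m and (angle between the x axis of small_base and the x axis of wide_lid, either way round below 0.21 rad or angle between the x axis of small_base and the y axis of wide_lid, either way round below 0.21 rad)), for 0.2 s.
4. the round case stands in the small base on the tower (z of small_base in the frame of wide_lid between 0.033 and 0.039 m and horizontal distance between small_base and wide_lid below 0.012 m and angle between each of small_base, round_case's own z axis and vertical below 0.06 rad and (angle between the x axis of small_base and the x axis of wide_lid, either way round below 0.21 rad or angle between the x axis of small_base and the y axis of wide_lid, either way round below 0.21 rad) and z of round_case in the frame of small_base between 0.007 and 0.013 m and horizontal distance between round_case and small_base below 0.008 m), for 0.2 s.
5. the small lid is fully down on the small base (all of step 4 and z of small_lid in the frame of small_base between 0.007 and 0.013 m and horizontal distance between small_lid and small_base below 0.008 m and angle between small_lid's own z axis and vertical below 0.06 rad), for 0.2 s.
At the end, for the whole second after the job is handed in: Wide base within 40 mm of its start; long case on its floor (12 mm of centre); wide lid seated on it (8 mm); small base on that lid (12 mm of centre, 12 degrees of square); round case and small lid seated in and on it (8 mm). Heights within 3 mm, all upright within 3.4 degrees, at rest (all of step 2 and all of step 5 and linear speed of each of wide_base, small_base, wide_lid, small_lid, long_case, round_case below 0.02 m/s and angular speed of each of wide_base, small_base, wide_lid, small_lid, long_case, round_case below 0.2 rad/s); the robot touches nothing.
It fails at once if the open phone case, the brush or the tape roll is moved more than 30 mm (distance of any of phone_case, brush, tape_roll from where it was at the start of the episode above 0.03 m).
It also fails if it takes over 136 s, if anything falls off the work surface, if the arm or the gripper's body presses on something with over 40 N, if the wrist force passes 120 N, or if a joint passes its speed limit or range.

## Working session

There is one attempt and no reset: what is moved stays moved. The work goes in short steps, Python scripts to look and compute and a tool call to move; the robot and the scene stay as the last step left them, time stands still between calls to the robot, and variables do not carry over. Pictures are saved under pics/ and viewed, at most 14 in all, crops included, and the job is handed in when it is done.

Besides the shell and the picture viewer there is one more tool, called as name(argument=value, ...), one argument or row to a line, values as JSON. apply_moves: Moves the arm, as the interface text tells. Its arguments: {"type":"object","properties":{"commands":{"type":"string"},"newtons":{"type":"number"}},"required":["commands"]}

```bash
ls; mkdir -p pics; cat > h.py <<'E'
import numpy as np, cv2
from bench import ctrl, imaging
def cam(n):
    s=ctrl.read_state() if n=="wrist" else None
    c=imaging.capture(n); im=c["img"]; H=im.shape[0]
    f=H/2/np.tan(np.radians(c["fov_y"])/2)
    K=np.array([[f,0,c["cx"]],[0,f,c["cy"]],[0,0,1]])
    if n=="wrist":
        T=np.eye(4);T[:3,:3]=np.array(s["orientation"]);T[:3,3]=s["eef_pos"]
        M=T@np.array(c["hand_eye"]); R=M[:3,:3].T; t=-R@M[:3,3]
    else:
        R=cv2.Rodrigues(np.array(c["rvec"],float))[0]; t=np.array(c["tvec"],float).ravel()
    return dict(img=im,K=K,R=R,t=t)
def back(c,uv,z):
    d=c["R"].T@np.linalg.inv(c["K"])@np.array([uv[0],uv[1],1.]); o=-c["R"].T@c["t"]
    return o+d*(z-o[2])/d[2]
def proj(c,p):
    q=c["K"]@(c["R"]@np.array(p,float)+c["t"]); return q[:2]/q[2]
E
python3 - <<'E'
from h import *
for n in ["top","scene"]:
    c=cam(n); cv2.imwrite(f"pics/{n}0.png",c["img"])
    print(n,"C",(-c["R"].T@c["t"]).round(3))
    for l in ["wide_base","small_base","wide_lid","small_lid","long_case","round_case","phone_case","brush","tape_roll"]:
        for d in imaging.silhouettes(l,n)[:4]:
            r=d["rect"]; m=d["region"].astype(np.uint8); mr=cv2.minAreaRect(cv2.findNonZero(m))
            print(l,round(d["confidence"],2),np.round(r),m.sum(),back(c,mr[0],0.018)[:2].round(3),np.round(mr[1]),round(mr[2]))
print(ctrl.read_state())
E
```

```text
pics
top C [ 0.365 -0.031  1.032]
wide_base 0.76 [346. 206.  33.  53.] 1184 [ 0.476 -0.184] [28. 45.] 11
small_base 0.83 [238. 144.  33.  37.] 692 [0.634 0.081] [27. 28.] 39
wide_lid 0.83 [370. 283.  50.  39.] 1312 [ 0.296 -0.221] [29. 46.] 72
wide_lid 0.76 [442. 275.  55.  50.] 1481 [ 0.309 -0.393] [50. 30.] 41
wide_lid 0.66 [314. 150.  42.  48.] 1216 [ 0.612 -0.104] [27. 46.] 31
small_lid 0.75 [420. 214.  34.  25.] 875 [ 0.452 -0.353] [27. 31.] 90
long_case 0.89 [378. 141.  23.  31.] 465 [ 0.634 -0.259] [17. 31.] 34
long_case 0.41 [276. 214.  40.  62.] 1521 [ 0.466 -0.005] [27. 58.] 15
round_case 0.52 [126. 214.  18.  12.] 273 [0.469 0.347] [16. 19.] 90
phone_case 0.79 [274. 212.  39.  61.] 1677 [ 0.465 -0.007] [30. 59.] 14
brush 0.58 [190. 215.  30.  52.] 924 [0.47  0.195] [52. 18.] 72
brush 0.34 [419. 217.  34.  28.] 848 [ 0.452 -0.353] [27. 31.] 90
tape_roll 0.66 [161. 152.  37.  38.] 480 [0.625 0.268] [36. 37.] 90
scene C [0.986 0.589 0.555]
small_base 0.58 [242. 271.  33.  32.] 833 [0.646 0.093] [26. 32.] 90
wide_lid 0.96 [235. 146.  24.  22.] 517 [ 0.314 -0.387] [23. 24.] 90

[... 697 characters left out ...]
887982e-04,  6.90280459e-04,  7.73307316e-04, -1.05410754e-03,
       -1.51654491e-03,  6.82865305e-05, -3.53584348e-04]), 'joint_torque': array([ 5.99158029e-04, -6.00426364e+01,  6.81479909e-01, -2.99734569e+01,
        1.40155689e-02,  2.11584644e-03, -6.18301527e-06]), 'eef_pos': array([0.26780474, 0.56469171, 0.2312879 ]), 'orientation': array([[-9.03529781e-01,  4.28525302e-01, -1.16993032e-05],
       [ 4.28525302e-01,  9.03529780e-01, -3.86705597e-05],
       [-6.00064444e-06, -3.99534497e-05, -9.99999999e-01]]), 'force': array([-0.43461568, -0.89167642, -0.75563903]), 'moment': array([-0.00254438, -0.03999832, -0.00187385]), 'finger_force': 0.0, 'gripper_width': 0.08517780386248723}
```

```bash
python3 - <<'E'
import cv2
im=cv2.imread("pics/top0.png")[110:330,90:490]; cv2.imwrite("pics/top0c.png",cv2.resize(im,(800,440),interpolation=cv2.INTER_CUBIC))
E
```

```text
(no output)
```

View pics/top0c.png

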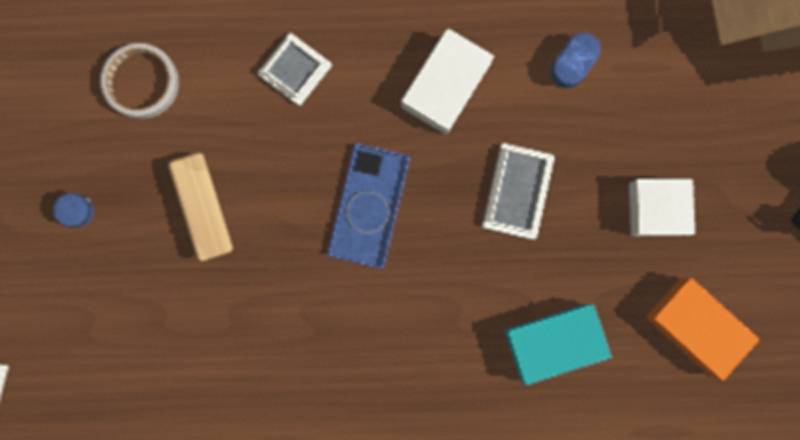

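The top crop shows everything (crop = 2×(px−(90,110))).
- **wide_lid candidates:** white (314,150), turquoise (370,283), orange (442,275). I choose the white one.
- **long_case candidates:** blue oblong (378,141) and phone case (274,212). I choose (378,141).
- **wide_base:** grey-floored oblong (346,206).
- **small_base:** (238,144).
- **small_lid:** white square (420,214).
- **round_case:** (126,214).

Next I fit the models to the masks.

```bash
cat >> h.py <<'E'
from scipy.optimize import minimize
def box(a,b,z0,z1): return np.array([[x,y,z] for x in(-a/2,a/2) for y in(-b/2,b/2) for z in(z0,z1)])/1e3
def stad(L,D,h,r=4):
    th=np.linspace(0,2*np.pi,48,endpoint=False); P=[]
    for rr,z in ((D/2,0),(D/2,h-r),(D/2-1.2,h-1.2),(D/2-r,h)):
        for t in th: P.append([rr*np.cos(t)+np.sign(np.cos(t))*(L-D)/2,rr*np.sin(t),z])
    return np.array(P)/1e3
MOD={"wide_base":np.vstack([box(104,64,0,10),box(93,53,10,18)]),"small_base":np.vstack([box(64,64,0,10),box(53,53,10,18)]),
 "wide_lid":box(104,64,0,36),"small_lid":box(64,64,0,36),"long_case":stad(70,40,28),"round_case":stad(40,40,28)}
def pts(l,p,z):
    c,s=np.cos(p[2]),np.sin(p[2]); M=MOD[l]; return np.c_[p[0]+c*M[:,0]-s*M[:,1],p[1]+s*M[:,0]+c*M[:,1],M[:,2]+z]
def fit(c,l,mask,p0,z=0.,sc=4):
    ys,xs=np.nonzero(mask); x0,y0=xs.min()-15,ys.min()-15; w,h=xs.max()-x0+15,ys.max()-y0+15
    m=mask[max(y0,0):y0+h,max(x0,0):x0+w].astype(np.float32); x0=max(x0,0);y0=max(y0,0); h,w=m.shape
    def cost(p):
        q=np.array([proj(c,P) for P in pts(l,p,z)])
        q=(q-[x0,y0]+0.5)*sc-0.5
        hull=cv2.convexHull(np.round(q*16).astype(np.int32))
        im=np.zeros((h*sc,w*sc),np.uint8); cv2.fillConvexPoly(im,hull,255,shift=4)
        im=cv2.resize(im,(w,h),interpolation=cv2.INTER_AREA)/255.
        return np.abs(im-m).sum()/m.sum()
    best=None
    for dy in ((0,) if l=="round_case" else (-.35,0,.35)):
        s=np.array([p0[0],p0[1],p0[2]+dy]); sim=np.vstack([s,s+[.006,0,0],s+[0,.006,0],s+[0,0,.15]])
        r=minimize(cost,s,method="Nelder-Mead",options=dict(initial_simplex=sim,xatol=1e-5,fatol=1e-5,maxiter=250))
        if best is None or r.fun<best.fun: best=r
    return best.x,best.fun
def white(c,mask):
    "white pixels near the network's mask, holes filled"
    hsv=cv2.cvtColor(c["img"],cv2.COLOR_BGR2HSV)
    w=((hsv[...,1]<60)&(hsv[...,2]>90)).astype(np.uint8)&cv2.dilate(mask.astype(np.uint8),np.ones((9,9)))
    k,lab,st,_=cv2.connectedComponentsWithStats(w); i=1+np.argmax(st[1:,4]); cs,_=cv2.findContours((lab==i).astype(np.uint8),0,2)
    o=np.zeros_like(w); cv2.fillPoly(o,[cv2.convexHull(np.vstack(cs))],1); return o
def look(n,l,near,z=0.,save=None):
    c=cam(n); ds=imaging.silhouettes(l,n); out=[]
    if save: cv2.imwrite(save,c["img"])
    for d in ds:
        m=d["region"].astype(np.uint8); mr=cv2.moments(m,True); g=back(c,(mr["m10"]/mr["m00"],mr["m01"]/mr["m00"]),z+.015)
        out.append((np.hypot(*(g[:2]-near[:2])),m,g,d["confidence"]))
    if not out: print(l,"none"); return None
    _,m,g,cf=min(out,key=lambda o:o[0])
    for nm,mm in (("net",m),)+((("white",white(c,m)),) if "case" not in l else ()):
        p,f=fit(c,l,mm,[g[0],g[1],near[2]],z); print(n,l,nm,"conf %.2f"%cf,"xy",p[:2].round(4),"yaw %.1f"%np.degrees(p[2]),"err %.3f"%f)
    return p
E
python3 - <<'E'
from h import *
for l,n in dict(wide_base=(.476,-.184,-.2),small_base=(.634,.081,.6),wide_lid=(.612,-.104,-.5),small_lid=(.452,-.353,0),long_case=(.634,-.259,-.5),round_case=(.469,.347,0)).items():
    look("top",l,np.array(n))
c=cam("wrist"); print((-c["R"].T@c["t"]).round(3),c["R"].round(2),c["K"].round())
E
```

```text
top wide_base net conf 0.97 xy [ 0.478  -0.1861] yaw -14.7 err 0.041
top wide_base white conf 0.97 xy [ 0.4779 -0.1863] yaw -15.5 err 0.089
top small_base net conf 0.67 xy [0.6374 0.0815] yaw 50.7 err 0.077
top small_base white conf 0.67 xy [0.6363 0.0818] yaw 51.0 err 0.082
top wide_lid net conf 0.98 xy [ 0.6122 -0.1035] yaw -33.0 err 0.033
top wide_lid white conf 0.98 xy [ 0.6133 -0.1028] yaw -34.2 err 0.076
top small_lid net conf 0.67 xy [ 0.4514 -0.3511] yaw -0.6 err 0.086
top small_lid white conf 0.67 xy [ 0.4521 -0.3532] yaw -1.6 err 0.038
top long_case net conf 0.82 xy [ 0.6359 -0.2619] yaw -37.1 err 0.140
top round_case net conf 0.52 xy [0.4708 0.3492] yaw 3.3 err 0.060
[0.205 0.596 0.375] [[ 0.43  0.9  -0.  ]
 [ 0.87 -0.41  0.28]
 [ 0.25 -0.12 -0.96]] [[310.   0. 280.]
 [  0. 310. 215.]
 [  0.   0.   1.]]
```

```bash
cat >> h.py <<'E'
def go(x,y,z,yaw,sp=60.,ori=None,pos=None):
    "print turn (about tool z, deg) and shift in tool axes (mm) after the turn"
    s=ctrl.read_state(); R=np.array(s["orientation"]) if ori is None else ori; p=np.array(s["eef_pos"]) if pos is None else pos
    cur=np.degrees(np.arctan2(R[1,0],R[0,0])); a=(yaw-cur+180)%360-180
    a=np.radians(yaw); X=np.array([np.cos(a),np.sin(a),0]); Y=np.array([np.sin(a),-np.cos(a),0]); d=np.array([x,y,z])-p
    t=-((yaw-cur+180)%360-180); v=np.array([d@X,d@Y,-d[2]])*1e3; n=int(np.ceil(max(np.linalg.norm(v)/sp,1)))
    print("turn %.1f"%t,"shift",v.round(1),"n",n,"each",(v/n).round(1)); return np.c_[X,Y,[0,0,-1]],np.array([x,y,z])
E
python3 - <<'E'
from h import *
go(.478,-.186,.231,165)
E
```

```text
turn -10.4 shift [-3.973e+02 -6.707e+02  3.000e-01] n 13 each [-30.6 -51.6   0. ]
```

apply_moves(
  commands="85 0 0 0 0 0 -10.4;85 -15 -26 0 0 0 0;85 -31 -52 0 0 0 0;85 -31 -52 0 0 0 0;85 -31 -52 0 0 0 0",
  newtons=40,
)

```text
t: 2.28
eef_pos: [0.3256, 0.3592, 0.2314]
orientation: [[-0.966, 0.258, 0.0], [0.258, 0.966, 0.0], [-0.0, 0.001, -1.0]]
force: [0.6, -0.4, 0.4]
gripper_width: 0.0848
finger_force: 0.0
```

apply_moves(
  commands="85 -31 -52 0 0 0 0;85 -31 -52 0 0 0 0;85 -31 -52 0 0 0 0;85 -31 -52 0 0 0 0;85 -31 -52 0 0 0 0",
)

```text
t: 2.9
eef_pos: [0.4081, 0.0679, 0.2318]
orientation: [[-0.966, 0.258, 0.001], [0.258, 0.966, 0.001], [-0.001, 0.001, -1.0]]
force: [1.8, 0.9, -1.2]
gripper_width: 0.0851
finger_force: 0.0
```

apply_moves(
  commands="85 -31 -52 0 0 0 0;85 -31 -52 0 0 0 0;85 -31 -52 0 0 0 0;85 -15 -24 0 0 0 0;85 0 0 0 0 0 0",
)

```text
t: 3.52
eef_pos: [0.4657, -0.1344, 0.2314]
orientation: [[-0.965, 0.262, 0.0], [0.262, 0.965, -0.001], [-0.001, -0.001, -1.0]]
force: [0.6, 0.5, -0.5]
gripper_width: 0.0847
finger_force: 0.0
```

```bash
python3 - <<'E'
from h import *
s=ctrl.read_state(); print(s["t"],s["eef_pos"],s["joints"].round(2))
look("wrist","wide_base",np.array([.478,-.186,-.26]),save="pics/w1.png")
look("wrist","small_lid",np.array([.452,-.353,0]))
look("wrist","long_case",np.array([.636,-.262,-.64]))
look("wrist","wide_lid",np.array([.612,-.103,-.58]))
go(.636,-.262,.20,180-37)
E
```

```text
3.525 [ 0.46568432 -0.13439309  0.23138902] [-0.26  0.17  0.5   1.95 -0.09  1.04  1.59]
wrist wide_base net conf 0.76 xy [ 0.4787 -0.1852] yaw -15.3 err 0.025
wrist wide_base white conf 0.76 xy [ 0.4785 -0.1859] yaw -15.1 err 0.029
wrist small_lid net conf 0.73 xy [ 0.4528 -0.3521] yaw -1.8 err 0.026
wrist small_lid white conf 0.73 xy [ 0.4527 -0.3531] yaw -1.5 err 0.034
wrist long_case net conf 0.82 xy [ 0.6369 -0.2601] yaw -38.0 err 0.034
wrist wide_lid net conf 0.85 xy [ 0.6125 -0.1021] yaw -33.4 err 0.025
wrist wide_lid white conf 0.85 xy [ 0.6128 -0.1012] yaw -35.6 err 0.101
turn 22.1 shift [-214.9   -1.9   31.4] n 4 each [-53.7  -0.5   7.8]
```

View pics/w1.png

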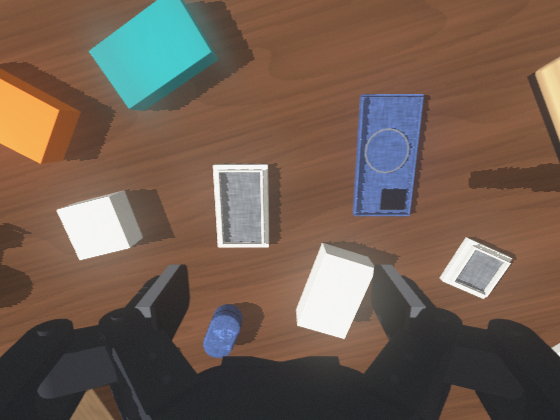

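The wrist view shows the white wide_lid at (335,290), wide_base at (240,205), long_case at (222,330) and small_lid at (98,225). The turquoise and orange look-alikes are upper left. The fits agree, so I go to the long case.

apply_moves(
  commands="85 0 0 0 0 0 10;85 0 0 0 0 0 10;85 -20 0 0 0 0 3;85 -45 0 0 0 0 0;85 -50 0 10 0 0 0",
)

```text
t: 4.55
eef_pos: [0.5587, -0.2016, 0.2222]
orientation: [[-0.79, 0.613, 0.002], [0.613, 0.79, 0.001], [-0.002, 0.002, -1.0]]
force: [0.9, 1.3, 0.3]
gripper_width: 0.0849
finger_force: 0.0
```

apply_moves(
  commands="85 -50 0 10 0 0 0;85 -40 0 10 0 0 0;85 -10 0 0 0 0 0;85 0 0 0 0 0 0;85 0 0 0 0 0 0",
)

```text
t: 5.18
eef_pos: [0.6352, -0.2625, 0.2019]
orientation: [[-0.789, 0.615, 0.0], [0.615, 0.789, 0.001], [0.0, 0.001, -1.0]]
force: [-0.4, -0.3, 0.9]
gripper_width: 0.0849
finger_force: 0.0
```

```bash
python3 - <<'E'
from h import *
s=ctrl.read_state(); print(s["t"],s["eef_pos"],s["joints"].round(2))
p=look("wrist","long_case",np.array([.636,-.262,-.65]))
go(p[0],p[1],.06,180+np.degrees(p[2]))
look("wrist","wide_lid",np.array([.612,-.103,-.58]))
E
```

```text
5.175 [ 0.63523731 -0.26249498  0.20187791] [-0.03  0.58  0.54  1.49 -0.32  1.16  1.48]
wrist long_case net conf 0.64 xy [ 0.6352 -0.2592] yaw -37.2 err 0.027
turn -0.8 shift [  2.1   2.5 142.1] n 3 each [ 0.7  0.8 47.4]
wrist wide_lid net conf 0.63 xy [ 0.6125 -0.1025] yaw -33.1 err 0.017
wrist wide_lid white conf 0.63 xy [ 0.6124 -0.1022] yaw -33.3 err 0.050
```

apply_moves(
  commands="85 2 2 40 0 0 -0.8;85 0 0 50 0 0 0;85 0 0 50 0 0 0;85 0 0 35 0 0 0;85 0 0 15 0 0 0",
  newtons=35,
)

```text
t: 6.0
eef_pos: [0.6342, -0.2597, 0.0094]
orientation: [[-0.797, 0.604, -0.003], [0.604, 0.797, 0.001], [0.003, -0.001, -1.0]]
force: [-0.1, 0.3, 0.5]
gripper_width: 0.0851
finger_force: 0.0
```

apply_moves(
  commands="70 0 0 1 0 0 0;30 0 0 0 0 0 0;30 0 0 0 0 0 0;30 0 0 0 0 0 0;30 0 0 0 0 0 0",
)

```text
t: 6.62
eef_pos: [0.6365, -0.2611, 0.0123]
orientation: [[-0.797, 0.604, 0.003], [0.604, 0.797, -0.001], [-0.003, 0.001, -1.0]]
force: [-0.2, 1.0, 7.3]
gripper_width: 0.0396
finger_force: 36.8
```

apply_moves(
  commands="30 0 0 -5 0 0 0;30 0 0 -40 0 0 0;30 0 0 -45 0 0 0;30 0 0 0 0 0 0;30 0 0 0 0 0 0",
)

```text
t: 7.25
eef_pos: [0.6351, -0.2602, 0.1002]
orientation: [[-0.797, 0.604, 0.0], [0.604, 0.797, 0.0], [0.0, 0.0, -1.0]]
force: [-0.0, -0.2, -1.0]
gripper_width: 0.0396
finger_force: 36.0
```

```bash
python3 - <<'E'
from h import *
s=ctrl.read_state(); print(s["t"],s["eef_pos"],s["gripper_width"])
c=cam("wrist"); cv2.imwrite("pics/w2.png",c["img"])
go(.4786,-.1856,s["eef_pos"][2],165-.2,sp=50)
E
```

```text
7.25 [ 0.63511491 -0.26024561  0.10024767] 0.03958688618674323
turn -22.0 shift [170.2  30.9  -0.8] n 4 each [42.5  7.7 -0.2]
```

View pics/w2.png

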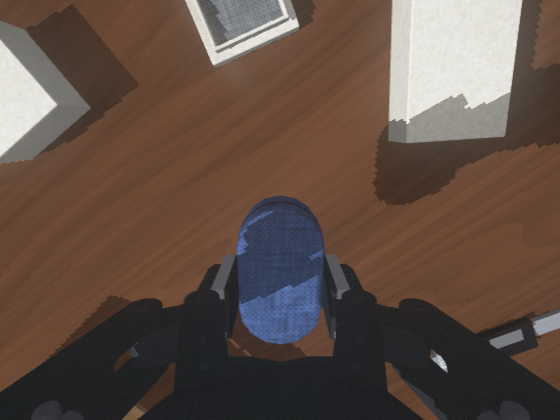

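The long case hangs centred between the pads (x 238–325, y 197–343). I carry it to the base and look again there.

apply_moves(
  commands="30 0 0 0 0 0 -10;30 0 0 0 0 0 -10;30 20 4 0 0 0 -2;30 40 7 0 0 0 0;30 45 8 0 0 0 0",
)

```text
t: 7.92
eef_pos: [0.5375, -0.2135, 0.0987]
orientation: [[-0.965, 0.262, -0.002], [0.262, 0.965, 0.0], [0.002, -0.0, -1.0]]
force: [0.5, 0.9, 0.6]
gripper_width: 0.0391
finger_force: 36.0
```

apply_moves(
  commands="30 45 8 0 0 0 0;30 20 4 0 0 0 0;30 0 0 0 0 0 0;30 0 0 0 0 0 0;30 0 0 0 0 0 0",
)

```text
t: 8.55
eef_pos: [0.4804, -0.186, 0.1]
orientation: [[-0.965, 0.262, -0.0], [0.262, 0.965, -0.0], [-0.0, -0.0, -1.0]]
force: [-0.3, 0.4, -1.1]
gripper_width: 0.0392
finger_force: 36.0
```

```bash
python3 - <<'E'
from h import *
s=ctrl.read_state(); print(s["t"],s["eef_pos"],s["gripper_width"])
p=look("wrist","long_case",np.array([.478,-.186,-.26]),z=s["eef_pos"][2]-.0115,save="pics/w3.png")
go(.4786,-.1856,.022,164.8,sp=50)
print("case relative move:");d=np.array([.4786,-.1856])-p[:2];go(s["eef_pos"][0]+d[0],s["eef_pos"][1]+d[1],.022,164.8)
E
```

```text
8.55 [ 0.48039055 -0.18597893  0.09999767] 0.03916839269307986
wrist long_case net conf 0.87 xy [ 0.4796 -0.1843] yaw -15.1 err 0.023
turn 0.0 shift [ 1.5 -0.1 78. ] n 2 each [ 0.8 -0.  39. ]
case relative move:
turn 0.0 shift [ 0.3 -1.5 78. ] n 2 each [ 0.2 -0.8 39. ]
```

apply_moves(
  commands="30 1 -1 30 0 0 0;30 0 0 30 0 0 0;30 0 0 10 0 0 0;30 0 0 5 0 0 0;30 0 0 2 0 0 0",
)

```text
t: 9.28
eef_pos: [0.479, -0.1866, 0.0237]
orientation: [[-0.965, 0.262, 0.001], [0.262, 0.965, -0.0], [-0.001, -0.0, -1.0]]
force: [0.1, -0.6, -0.7]
gripper_width: 0.0393
finger_force: 36.0
```

apply_moves(
  commands="30 0 0 1.5 0 0 0;30 0 0 0 0 0 0",
)

```text
t: 9.52
eef_pos: [0.4789, -0.1864, 0.0223]
orientation: [[-0.965, 0.262, 0.001], [0.262, 0.965, -0.0], [-0.001, 0.0, -1.0]]
force: [0.9, -0.7, 0.0]
gripper_width: 0.0388
finger_force: 36.0
```

apply_moves(
  commands="30 0 0 1 0 0 0;30 0 0 0 0 0 0",
)

```text
t: 9.78
eef_pos: [0.4789, -0.1864, 0.0222]
orientation: [[-0.965, 0.262, 0.001], [0.262, 0.965, 0.0], [-0.001, 0.001, -1.0]]
force: [-3.5, 1.8, 13.4]
gripper_width: 0.039
finger_force: 37.7
```

Seated at the expected height. I release, rise, and check while moving toward the wide lid.

apply_moves(
  commands="60 0 0 0 0 0 0;85 0 0 0 0 0 0;85 0 0 -5 0 0 0;85 0 0 -50 0 0 0;85 0 0 -60 0 0 0",
)

```text
t: 10.4
eef_pos: [0.4775, -0.1861, 0.1364]
orientation: [[-0.965, 0.262, -0.003], [0.262, 0.965, 0.0], [0.003, -0.001, -1.0]]
force: [1.7, -0.4, 0.6]
gripper_width: 0.0851
finger_force: 0.0
```

apply_moves(
  commands="85 0 0 -60 0 0 0;85 0 0 -8 0 0 0;85 0 0 0 0 0 0;85 0 0 0 0 0 0",
)

```text
t: 10.9
eef_pos: [0.4775, -0.1859, 0.2023]
orientation: [[-0.965, 0.262, -0.003], [0.262, 0.965, 0.001], [0.003, -0.0, -1.0]]
force: [1.1, 1.0, -0.1]
gripper_width: 0.0847
finger_force: 0.0
```

```bash
python3 - <<'E'
from h import *
s=ctrl.read_state(); print(s["t"],s["eef_pos"],s["gripper_width"])
look("wrist","wide_base",np.array([.4785,-.1856,-.26]),save="pics/w4.png")
look("wrist","long_case",np.array([.478,-.186,-.26]),z=.01)
p=look("wrist","wide_lid",np.array([.612,-.103,-.58]))
go(.6124,-.1023,.20,180-33.3,sp=45)
E
```

```text
10.9 [ 0.47754292 -0.18586684  0.20225795] 0.08469835682084687
wrist wide_base net conf 0.75 xy [ 0.478  -0.1848] yaw -15.1 err 0.739
wrist wide_base white conf 0.75 xy [ 0.4785 -0.1858] yaw -15.2 err 0.036
wrist long_case net conf 0.95 xy [ 0.4782 -0.1844] yaw -15.3 err 0.025
wrist wide_lid net conf 0.76 xy [ 0.612  -0.1025] yaw -34.2 err 0.561
wrist wide_lid white conf 0.76 xy [ 0.6121 -0.1033] yaw -34.1 err 0.025
turn 18.1 shift [-66.1 143.9   3.1] n 4 each [-16.5  36.    0.8]
```

View pics/w4.png

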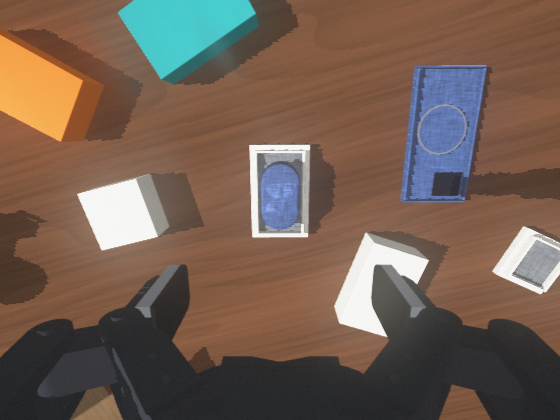

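The long case lies inside the wide base (base at (280,190)), flat and about 1 mm off centre. Next is the wide lid.

apply_moves(
  commands="85 0 0 0 0 0 9;85 -6 14 0 0 0 9;85 -16 36 0 0 0 0;85 -16 36 0 0 0 0;85 -16 36 0 0 0 0",
)

```text
t: 11.82
eef_pos: [0.5899, -0.1111, 0.2035]
orientation: [[-0.837, 0.547, -0.0], [0.547, 0.837, -0.0], [0.0, -0.0, -1.0]]
force: [-0.3, -1.1, 0.7]
gripper_width: 0.0851
finger_force: 0.0
```

apply_moves(
  commands="85 -12 22 0 0 0 0;85 0 0 0 0 0 0;85 0 0 0 0 0 0",
)

```text
t: 12.2
eef_pos: [0.6102, -0.1008, 0.2033]
orientation: [[-0.837, 0.548, -0.001], [0.548, 0.837, -0.001], [0.001, -0.001, -1.0]]
force: [0.5, -1.2, -0.1]
gripper_width: 0.0847
finger_force: 0.0
```

```bash
python3 - <<'E'
from h import *
s=ctrl.read_state(); print(s["t"],s["eef_pos"],s["gripper_width"])
p=look("wrist","wide_lid",np.array([.612,-.103,-.58]))
go(p[0],p[1],.016,180+np.degrees(p[2]))
E
```

```text
12.2 [ 0.61019629 -0.10078831  0.20334175] 0.08474805701074159
wrist wide_lid net conf 0.62 xy [ 0.6122 -0.1025] yaw -33.4 err 0.021
wrist wide_lid white conf 0.62 xy [ 0.612  -0.1028] yaw -33.2 err 0.102
turn -0.1 shift [ -2.5  -0.5 187.8] n 4 each [-0.6 -0.1 47. ]
```

apply_moves(
  commands="85 -2 0 40 0 0 0;85 0 0 50 0 0 0;85 0 0 50 0 0 0;85 0 0 35 0 0 0;85 0 0 15 0 0 0",
  newtons=35,
)

```text
t: 12.92
eef_pos: [0.6111, -0.1016, 0.0122]
orientation: [[-0.836, 0.548, -0.003], [0.548, 0.836, 0.0], [0.002, -0.001, -1.0]]
force: [-0.8, -0.2, 0.7]
gripper_width: 0.085
finger_force: 0.0
```

apply_moves(
  commands="75 0 0 1 0 0 0;55 0 0 0 0 0 0;55 0 0 0 0 0 0;55 0 0 0 0 0 0;55 0 0 0 0 0 0",
)

```text
t: 13.55
eef_pos: [0.6137, -0.1012, 0.0144]
orientation: [[-0.837, 0.547, 0.002], [0.547, 0.837, -0.0], [-0.002, 0.001, -1.0]]
force: [-1.3, -0.2, 8.0]
gripper_width: 0.0632
finger_force: 40.3
```

apply_moves(
  commands="55 0 0 -5 0 0 0;55 0 0 -40 0 0 0;55 0 0 -45 0 0 0;55 0 0 0 0 0 0;55 0 0 0 0 0 0",
)

```text
t: 14.18
eef_pos: [0.6123, -0.1007, 0.1026]
orientation: [[-0.837, 0.547, -0.0], [0.547, 0.837, 0.0], [0.0, 0.0, -1.0]]
force: [-0.2, 0.4, -1.2]
gripper_width: 0.0632
finger_force: 39.4
```

```bash
python3 - <<'E'
from h import *
s=ctrl.read_state(); print(s["t"],s["eef_pos"],s["gripper_width"])
go(.4786,-.1856,.10,165-.2,sp=45)
E
```

```text
14.175 [ 0.61233818 -0.10066234  0.10259155] 0.06322410220757162
turn -18.0 shift [ 106.8 -117.     2.6] n 4 each [ 26.7 -29.3   0.6]
```

apply_moves(
  commands="55 0 0 0 0 0 -9;55 8 -9 0 0 0 -9;55 27 -29 0 0 0 0;55 27 -29 0 0 0 0;55 27 -29 0 0 0 0",
)

```text
t: 14.8
eef_pos: [0.4986, -0.169, 0.1013]
orientation: [[-0.965, 0.261, -0.003], [0.261, 0.965, 0.0], [0.003, -0.0, -1.0]]
force: [0.0, -0.5, -1.2]
gripper_width: 0.0629
finger_force: 39.4
```

apply_moves(
  commands="55 18 -21 0 0 0 0;55 0 0 0 0 0 0;55 0 0 0 0 0 0;55 0 0 0 0 0 0",
)

```text
t: 15.3
eef_pos: [0.4785, -0.1835, 0.1023]
orientation: [[-0.966, 0.26, -0.0], [0.26, 0.966, 0.0], [0.0, 0.0, -1.0]]
force: [-0.4, 0.7, -0.9]
gripper_width: 0.063
finger_force: 39.4
```

```bash
python3 - <<'E'
from h import *
s=ctrl.read_state(); print(s["t"],s["eef_pos"],s["gripper_width"])
p=look("wrist","wide_lid",np.array([.478,-.186,-.26]),z=s["eef_pos"][2]-.0144,save="pics/w5.png")
print("tcp:");go(.4786,-.1856,.06,164.8,sp=50)
print("lid relative move:");d=np.array([.4786,-.1856])-p[:2];go(s["eef_pos"][0]+d[0],s["eef_pos"][1]+d[1],.06,164.8)
E
```

```text
15.3 [ 0.47853139 -0.18350408  0.10232465] 0.0630371975841452
wrist wide_lid net conf 0.85 xy [ 0.4789 -0.1822] yaw -15.2 err 0.109
wrist wide_lid white conf 0.85 xy [ 0.4769 -0.182 ] yaw -15.2 err 0.104
tcp:
turn 0.1 shift [-0.7 -1.8 42.5] n 1 each [-0.7 -1.8 42.5]
lid relative move:
turn 0.1 shift [-2.7 -2.8 42.5] n 1 each [-2.7 -2.8 42.5]
```

View pics/w5.png

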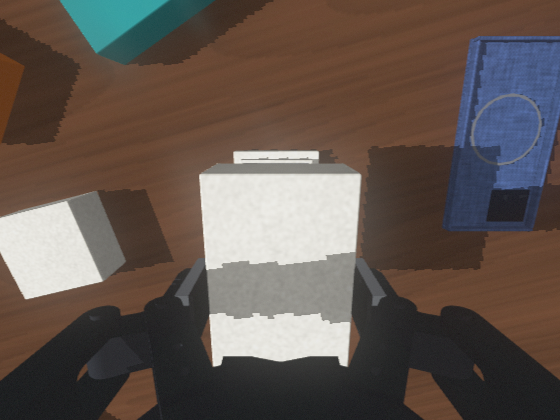

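```bash
python3 - <<'E'
from h import *
s=ctrl.read_state(); c=cam("wrist"); g=cv2.cvtColor(c["img"],cv2.COLOR_BGR2GRAY)
for col in (265,280,295): print(col,list(zip(range(145,182),g[145:182,col])))
R=np.array(s["orientation"]);X=R[:,0];Y=R[:,1];T=np.array(s["eef_pos"])
zr=T[2]-.0144
for nm,u,v,z in [("lidtop",280,174,zr+.036),("lidrim",280,164,zr),("plinth top",280,152,.010),("plinth bottom",280,152,.0),]:
    for dv in (0,1): print(nm,v+dv,((back(c,(u,v+dv),z)-T)@X*1e3).round(1))
E
```

```text
265 [(145, np.uint8(93)), (146, np.uint8(93)), (147, np.uint8(96)), (148, np.uint8(96)), (149, np.uint8(99)), (150, np.uint8(100)), (151, np.uint8(168)), (152, np.uint8(229)), (153, np.uint8(235)), (154, np.uint8(234)), (155, np.uint8(233)), (156, np.uint8(233)), (157, np.uint8(233)), (158, np.uint8(159)), (159, np.uint8(125)), (160, np.uint8(222)), (161, np.uint8(229)), (162, np.uint8(226)), (163, np.uint8(136)), (164, np.uint8(128)), (165, np.uint8(129)), (166, np.uint8(128)), (167, np.uint8(128)), (168, np.uint8(128)), (169, np.uint8(129)), (170, np.uint8(131)), (171, np.uint8(133)), (172, np.uint8(131)), (173, np.uint8(159)), (174, np.uint8(213)), (175, np.uint8(224)), (176, np.uint8(233)), (177, np.uint8(233)), (178, np.uint8(231)), (179, np.uint8(231)), (180, np.uint8(230)), (181, np.uint8(229))]
280 [(145, np.uint8(98)), (146, np.uint8(96)), (147, np.uint8(97)), (148, np.uint8(100)), (149, np.uint8(99)), (150, np.uint8(111)), (151, np.uint8(171)), (152, np.uint8(227)), (153, np.uint8(232)), (154, np.uint8(230)), (155, np.uint8(231)), (156, np.uint8(233)), (157, np.uint8(234)),
[... 791 characters left out ...]
 (157, np.uint8(232)), (158, np.uint8(229)), (159, np.uint8(137)), (160, np.uint8(219)), (161, np.uint8(224)), (162, np.uint8(216)), (163, np.uint8(134)), (164, np.uint8(130)), (165, np.uint8(130)), (166, np.uint8(130)), (167, np.uint8(130)), (168, np.uint8(130)), (169, np.uint8(131)), (170, np.uint8(132)), (171, np.uint8(132)), (172, np.uint8(131)), (173, np.uint8(157)), (174, np.uint8(209)), (175, np.uint8(221)), (176, np.uint8(229)), (177, np.uint8(228)), (178, np.uint8(228)), (179, np.uint8(227)), (180, np.uint8(228)), (181, np.uint8(228))]
lidtop 174 51.5
lidtop 175 51.1
lidrim 164 51.2
lidrim 165 50.7
plinth top 152 51.0
plinth top 153 50.2
plinth bottom 152 50.2
plinth bottom 153 49.4
```

Lid and base edges agree: I shift about −0.5 in x and −2.7 in y, then go down.

apply_moves(
  commands="55 -0.5 -2.7 20 0 0 0;55 0 0 20 0 0 0;55 0 0 16 0 0 0;55 0 0 8 0 0 0;55 0 0 0 0 0 0",
)

```text
t: 16.08
eef_pos: [0.4775, -0.187, 0.0384]
orientation: [[-0.965, 0.262, -0.001], [0.262, 0.965, 0.0], [0.001, -0.0, -1.0]]
force: [-0.1, -0.1, -1.4]
gripper_width: 0.0631
finger_force: 39.4
```

apply_moves(
  commands="55 0 0 5 0 0 0;55 0 0 0 0 0 0;55 0 0 5 0 0 0;55 0 0 0 0 0 0",
)

```text
t: 16.58
eef_pos: [0.4775, -0.187, 0.0285]
orientation: [[-0.965, 0.262, -0.0], [0.262, 0.965, 0.0], [0.0, 0.0, -1.0]]
force: [0.4, 0.4, -0.4]
gripper_width: 0.0631
finger_force: 39.4
```

apply_moves(
  commands="55 0 0 3 0 0 0;55 0 0 0 0 0 0;55 0 0 1.5 0 0 0;55 0 0 0 0 0 0",
)

```text
t: 17.08
eef_pos: [0.4778, -0.1871, 0.0244]
orientation: [[-0.965, 0.262, 0.0], [0.262, 0.965, -0.0], [-0.0, 0.0, -1.0]]
force: [-1.8, -0.5, 0.3]
gripper_width: 0.0628
finger_force: 39.4
```

apply_moves(
  commands="70 0 0 0 0 0 0;85 0 0 0 0 0 0;85 0 0 -5 0 0 0;85 0 0 -50 0 0 0;85 0 0 -60 0 0 0",
)

```text
t: 17.7
eef_pos: [0.4768, -0.1869, 0.14]
orientation: [[-0.965, 0.262, -0.003], [0.262, 0.965, 0.0], [0.003, -0.001, -1.0]]
force: [1.7, 0.0, 0.4]
gripper_width: 0.0852
finger_force: 0.0
```

apply_moves(
  commands="85 0 0 -60 0 0 0;85 0 0 -20 0 0 0;85 0 0 0 0 0 0;85 0 0 0 0 0 0",
)

```text
t: 18.2
eef_pos: [0.477, -0.1868, 0.2183]
orientation: [[-0.965, 0.262, -0.001], [0.262, 0.965, 0.0], [0.001, 0.0, -1.0]]
force: [-0.1, 0.6, -0.4]
gripper_width: 0.0852
finger_force: 0.0
```

```bash
python3 - <<'E'
from h import *
s=ctrl.read_state(); print(s["t"],s["eef_pos"],s["gripper_width"])
look("wrist","wide_lid",np.array([.4785,-.1856,-.26]),z=.01,save="pics/w6.png")
look("wrist","small_base",np.array([.637,.081,.89]))
go(.637,.081,.21,141,sp=40)
go(.637,.081,.21,51,sp=40)
E
```

```text
18.2 [ 0.47704421 -0.18675863  0.21834625] 0.08515310528090138
wrist wide_lid net conf 0.81 xy [ 0.4782 -0.1857] yaw -15.3 err 0.014
wrist wide_lid white conf 0.81 xy [ 0.4782 -0.186 ] yaw -15.2 err 0.069
wrist small_base net conf 0.89 xy [0.6373 0.0837] yaw 49.2 err 0.042
wrist small_base white conf 0.89 xy [0.637  0.0827] yaw 50.7 err 0.026
turn 23.8 shift [ 44.4 308.9   8.1] n 8 each [ 5.5 38.6  1. ]
turn 113.8 shift [308.9 -44.4   8.1] n 8 each [38.6 -5.5  1. ]
```

View pics/w6.png

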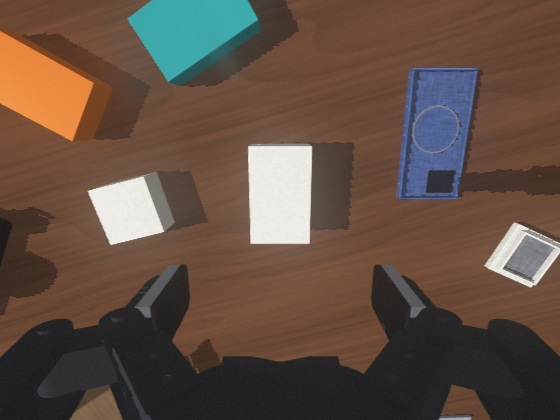

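The wide lid is fully down on the base ((280,195) in the image), about 0.4 mm off. Next is the small base.

apply_moves(
  commands="85 0 15 0 0 0 8;85 0 30 0 0 0 8;85 0 38 1 0 0 8;85 0 40 1 0 0 0;85 0 40 1 0 0 0",
)

```text
t: 19.02
eef_pos: [0.564, -0.0494, 0.2155]
orientation: [[-0.775, 0.632, -0.001], [0.632, 0.775, -0.0], [0.001, -0.001, -1.0]]
force: [0.5, -0.4, 1.1]
gripper_width: 0.085
finger_force: 0.0
```

apply_moves(
  commands="85 9 40 1 0 0 0;85 9 40 1 0 0 0;85 9 40 1 0 0 0;85 9 25 0 0 0 0;85 0 0 0 0 0 0",
)

```text
t: 19.65
eef_pos: [0.6271, 0.087, 0.2122]
orientation: [[-0.777, 0.629, -0.002], [0.629, 0.777, -0.0], [0.001, -0.001, -1.0]]
force: [0.1, -0.3, 0.5]
gripper_width: 0.085
finger_force: 0.0
```

```bash
python3 - <<'E'
from h import *
s=ctrl.read_state(); print(s["t"],s["eef_pos"],s["gripper_width"])
go(.637,.082,.20,141,sp=40)
E
```

```text
19.65 [0.62710245 0.0869748  0.21219296] 0.08500185957898418
turn 0.0 shift [-10.8   2.4  12.2] n 1 each [-10.8   2.4  12.2]
```

apply_moves(
  commands="85 -10 1 12 0 0 0;85 0 0 0 0 0 0;85 0 0 0 0 0 0",
)

```text
t: 20.02
eef_pos: [0.6355, 0.0777, 0.2012]
orientation: [[-0.774, 0.633, -0.0], [0.633, 0.774, -0.0], [0.0, -0.001, -1.0]]
force: [-0.1, 0.5, 0.1]
gripper_width: 0.0852
finger_force: 0.0
```

```bash
python3 - <<'E'
from h import *
s=ctrl.read_state(); print(s["t"],s["eef_pos"],s["gripper_width"])
p=look("wrist","small_base",np.array([.637,.081,.89]))
R=np.array(s["orientation"]); p[:2]-=(R[:,0]*.0012+R[:,1]*.0016)[:2]
go(p[0],p[1],.02,90+np.degrees(p[2]),sp=40)
E
```

```text
20.025 [0.6354947  0.07769395 0.20117294] 0.0852020459683258
wrist small_base net conf 0.82 xy [0.6372 0.0824] yaw 51.0 err 0.025
wrist small_base white conf 0.82 xy [0.6369 0.082 ] yaw 50.7 err 0.031
turn 0.1 shift [  0.    1.9 181.5] n 5 each [ 0.   0.4 36.3]
```

apply_moves(
  commands="85 0 2 40 0 0 0;85 0 0 50 0 0 0;85 0 0 50 0 0 0;85 0 0 40 0 0 0;85 0 0 15 0 0 0",
  newtons=35,
)

```text
t: 20.75
eef_pos: [0.6355, 0.0805, 0.0042]
orientation: [[-0.775, 0.632, -0.003], [0.632, 0.775, -0.001], [0.002, -0.002, -1.0]]
force: [0.0, -1.0, 0.3]
gripper_width: 0.0848
finger_force: 0.0
```

apply_moves(
  commands="85 0 0 8 0 0 0;72 0 0 0 0 0 0;72 0 0 0 0 0 0;68 0 0 0 0 0 0",
)

```text
t: 21.25
eef_pos: [0.6376, 0.0808, -0.0005]
orientation: [[-0.775, 0.632, 0.002], [0.632, 0.775, 0.001], [-0.001, 0.002, -1.0]]
force: [-0.1, 0.6, -0.3]
gripper_width: 0.068
finger_force: 0.0
```

apply_moves(
  commands="68 0 0 2 0 0 0;68 0 0 0 0 0 0",
)

```text
t: 21.5
eef_pos: [0.6368, 0.0807, -0.0037]
orientation: [[-0.775, 0.632, -0.0], [0.632, 0.775, 0.0], [0.0, 0.0, -1.0]]
force: [0.0, 0.2, -0.9]
gripper_width: 0.0679
finger_force: 0.0
```

apply_moves(
  commands="55 0 0 0 0 0 0;55 0 0 0 0 0 0;55 0 0 0 0 0 0",
)

```text
t: 21.88
eef_pos: [0.637, 0.0807, -0.0034]
orientation: [[-0.775, 0.632, 0.0], [0.632, 0.775, 0.0], [-0.0, 0.0, -1.0]]
force: [-1.4, -0.5, 5.4]
gripper_width: 0.0629
finger_force: 38.9
```

apply_moves(
  commands="55 0 0 -4 0 0 0;55 0 0 -20 0 0 0;55 0 0 -40 0 0 0;55 0 0 -50 0 0 0;55 0 0 0 0 0 0",
)

```text
t: 22.5
eef_pos: [0.64, 0.0807, 0.116]
orientation: [[-0.775, 0.632, 0.009], [0.632, 0.775, 0.002], [-0.006, 0.007, -1.0]]
force: [0.2, -1.0, -1.6]
gripper_width: 0.0625
finger_force: 38.8
```

```bash
python3 - <<'E'
from h import *
s=ctrl.read_state(); print(s["t"],s["eef_pos"],s["gripper_width"])
c=cam("wrist"); cv2.imwrite("pics/w7.png",c["img"])
go(.4781,-.1872,.14,165-.2,sp=45)
E
```

```text
22.5 [0.64002886 0.0806661  0.11598832] 0.06254167625967089
turn -24.0 shift [  84.5 -300.7  -26.5] n 7 each [ 12.1 -43.   -3.8]
```

View pics/w7.png

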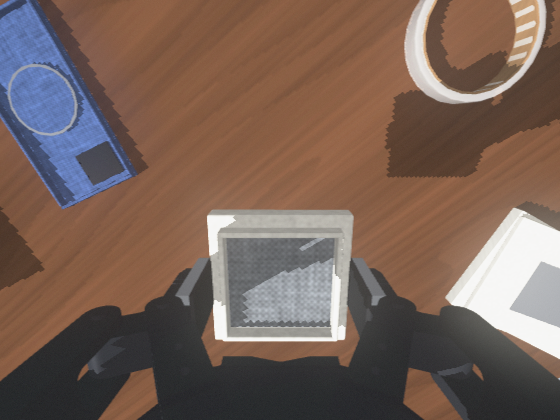

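Small base held square. I carry it to the tower.

apply_moves(
  commands="55 0 0 -13 0 0 -8;55 0 -25 -13 0 0 -8;55 5 -40 0 0 0 -8;55 14 -45 0 0 0 0;55 14 -45 0 0 0 0",
)

```text
t: 23.18
eef_pos: [0.5514, -0.0562, 0.1356]
orientation: [[-0.965, 0.261, -0.002], [0.261, 0.965, -0.0], [0.001, -0.0, -1.0]]
force: [0.6, 0.2, -1.1]
gripper_width: 0.0628
finger_force: 38.8
```

apply_moves(
  commands="55 14 -45 0 0 0 0;55 14 -45 0 0 0 0;55 14 -35 0 0 0 0;55 10 -15 0 0 0 0;55 0 0 0 0 0 0",
)

```text
t: 23.8
eef_pos: [0.4655, -0.1766, 0.136]
orientation: [[-0.965, 0.263, -0.001], [0.263, 0.965, 0.001], [0.001, 0.0, -1.0]]
force: [-0.1, 0.4, -1.3]
gripper_width: 0.0626
finger_force: 38.8
```

```bash
python3 - <<'E'
from h import *
s=ctrl.read_state(); print(s["t"],s["eef_pos"],s["gripper_width"])
go(.4781,-.1872,.09,165-.2,sp=45)
E
```

```text
23.8 [ 0.46545809 -0.17664771  0.1360486 ] 0.06262898228601821
turn -0.1 shift [-15.   -6.9  46. ] n 2 each [-7.5 -3.4 23. ]
```

apply_moves(
  commands="55 -15 -7 20 0 0 0;55 0 0 26 0 0 0;55 0 0 0 0 0 0;55 0 0 0 0 0 0",
)

```text
t: 24.3
eef_pos: [0.4797, -0.1864, 0.0907]
orientation: [[-0.966, 0.26, 0.0], [0.26, 0.966, 0.0], [-0.0, 0.0, -1.0]]
force: [-0.3, 0.1, -1.6]
gripper_width: 0.0628
finger_force: 39.0
```

```bash
python3 - <<'E'
from h import *
s=ctrl.read_state(); print(s["t"],s["eef_pos"],s["gripper_width"])
p=look("wrist","small_base",np.array([.478,-.186,1.31]),z=s["eef_pos"][2]+.0034,save="pics/w8.png")
d=np.array([.4782,-.1858])-p[:2];go(s["eef_pos"][0]+d[0],s["eef_pos"][1]+d[1],.046,164.8)
E
```

```text
24.3 [ 0.47965069 -0.18636942  0.09070932] 0.06278365298907203
wrist small_base net conf 0.67 xy [ 0.4799 -0.185 ] yaw 74.9 err 0.015
wrist small_base white conf 0.67 xy [ 0.4791 -0.185 ] yaw 74.9 err 0.032
turn 0.1 shift [ 0.9 -0.5 45.2] n 1 each [ 0.9 -0.5 45.2]
```

View pics/w8.png

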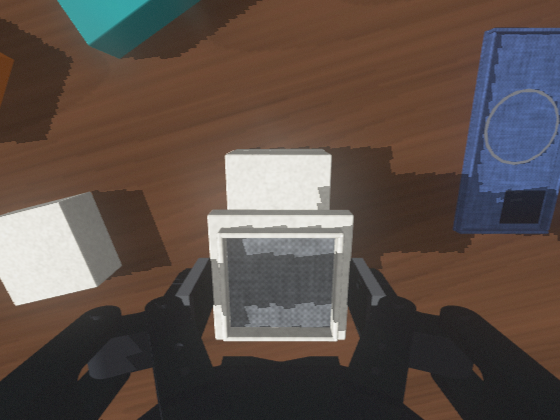

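Aligned over the lid; lowering onto it.

apply_moves(
  commands="55 1 -0.6 20 0 0 0;55 0 0 17 0 0 0;55 0 0 6 0 0 0;55 0 0 2 0 0 0;55 0 0 0 0 0 0",
)

```text
t: 25.02
eef_pos: [0.478, -0.1877, 0.0455]
orientation: [[-0.965, 0.262, 0.0], [0.262, 0.965, -0.0], [-0.0, 0.0, -1.0]]
force: [-1.2, 0.4, 0.3]
gripper_width: 0.063
finger_force: 39.0
```

apply_moves(
  commands="55 0 0 2 0 0 0;55 0 0 0 0 0 0",
)

```text
t: 25.28
eef_pos: [0.4779, -0.1876, 0.0434]
orientation: [[-0.965, 0.262, 0.0], [0.262, 0.965, 0.0], [-0.0, 0.0, -1.0]]
force: [0.4, 0.5, -0.9]
gripper_width: 0.063
finger_force: 39.0
```

apply_moves(
  commands="55 0 0 1 0 0 0;55 0 0 0 0 0 0",
)

```text
t: 25.52
eef_pos: [0.4779, -0.1876, 0.0426]
orientation: [[-0.965, 0.262, 0.0], [0.262, 0.965, 0.0], [-0.0, 0.0, -1.0]]
force: [-1.2, 0.3, 2.8]
gripper_width: 0.0628
finger_force: 39.4
```

Contact at the expected height. I release, rise, and look.

apply_moves(
  commands="70 0 0 0 0 0 0;85 0 0 0 0 0 0;85 0 0 -5 0 0 0;85 0 0 -50 0 0 0;85 0 0 -60 0 0 0",
)

```text
t: 26.15
eef_pos: [0.4769, -0.1874, 0.158]
orientation: [[-0.965, 0.262, -0.003], [0.262, 0.965, 0.0], [0.003, -0.001, -1.0]]
force: [1.0, -0.1, 0.6]
gripper_width: 0.085
finger_force: 0.0
```

apply_moves(
  commands="85 0 0 -60 0 0 0;85 0 0 0 0 0 0;85 0 0 0 0 0 0",
)

```text
t: 26.52
eef_pos: [0.4775, -0.1873, 0.2174]
orientation: [[-0.965, 0.261, 0.0], [0.261, 0.965, 0.0], [-0.0, 0.0, -1.0]]
force: [-0.3, 0.3, -1.1]
gripper_width: 0.0848
finger_force: 0.0
```

```bash
python3 - <<'E'
from h import *
s=ctrl.read_state(); print(s["t"],s["eef_pos"],s["gripper_width"])
p=look("wrist","small_base",np.array([.478,-.186,1.31]),z=.046,save="pics/w9.png")
look("wrist","small_lid",np.array([.452,-.353,0]))
for c in (165,145,120): go(.471,.349,.20,c,sp=45)
E
```

```text
26.525 [ 0.47752977 -0.18734072  0.21737546] 0.08483340236884512
wrist small_base net conf 0.60 xy [ 0.4777 -0.186 ] yaw 74.9 err 0.028
wrist small_base white conf 0.60 xy [ 0.4748 -0.184 ] yaw 73.3 err 0.159
wrist small_lid net conf 0.84 xy [ 0.4522 -0.3521] yaw -0.6 err 0.022
wrist small_lid white conf 0.84 xy [ 0.4527 -0.3526] yaw -2.1 err 0.083
turn -0.2 shift [144.6 516.5  16. ] n 12 each [12.1 43.   1.3]
turn 19.8 shift [312.6 435.9  16. ] n 12 each [26.  36.3  1.3]
turn 44.8 shift [467.5 263.   16. ] n 12 each [39.  21.9  1.3]
```

apply_moves(
  commands="85 6 22 0 0 0 0;85 12 43 1 0 0 0;85 12 43 1 0 0 0;85 12 43 1 0 0 0;85 12 43 1 0 0 0",
)

```text
t: 27.35
eef_pos: [0.4758, 0.0151, 0.2124]
orientation: [[-0.965, 0.262, -0.002], [0.262, 0.965, -0.0], [0.001, -0.001, -1.0]]
force: [1.2, -1.2, 0.3]
gripper_width: 0.0851
finger_force: 0.0
```

apply_moves(
  commands="85 12 43 1 0 0 0;85 12 43 1 0 0 0;85 12 43 1 0 0 0;85 12 43 1 0 0 0;85 12 43 1 0 0 0",
)

```text
t: 27.98
eef_pos: [0.4743, 0.2381, 0.2072]
orientation: [[-0.965, 0.262, -0.002], [0.262, 0.965, -0.001], [0.001, -0.001, -1.0]]
force: [0.6, -0.1, -0.1]
gripper_width: 0.085
finger_force: 0.0
```

apply_moves(
  commands="85 12 43 1 0 0 0;85 12 43 1 0 0 0;85 6 22 1 0 0 0;85 0 0 0 0 0 0;85 0 0 0 0 0 0",
)

```text
t: 28.6
eef_pos: [0.4745, 0.3471, 0.2049]
orientation: [[-0.965, 0.263, -0.0], [0.263, 0.965, -0.002], [-0.0, -0.002, -1.0]]
force: [0.0, 0.0, -0.2]
gripper_width: 0.0847
finger_force: 0.0
```

```bash
python3 - <<'E'
from h import *
s=ctrl.read_state(); print(s["t"],s["eef_pos"],s["joints"].round(2))
p=look("wrist","round_case",np.array([.471,.349,0]),save="pics/w10.png")
R=np.array(s["orientation"]); p[:2]-=(R[:,0]*.0008+R[:,1]*.0016)[:2]
go(p[0],p[1],.011,165)
E
```

```text
28.6 [0.47453799 0.3470646  0.20487967] [-0.78  0.37  0.08  1.73 -0.03  1.05  0.62]
wrist round_case net conf 0.65 xy [0.4692 0.3495] yaw 5.4 err 0.043
turn -0.3 shift [  5.1  -0.8 194.4] n 4 each [ 1.3 -0.2 48.6]
```

apply_moves(
  commands="85 5 -1 40 0 0 0;85 0 0 50 0 0 0;85 0 0 50 0 0 0;85 0 0 38 0 0 0;85 0 0 15 0 0 0",
  newtons=30,
)

```text
t: 29.32
eef_pos: [0.4685, 0.3474, 0.0105]
orientation: [[-0.965, 0.263, -0.002], [0.263, 0.965, -0.002], [0.001, -0.003, -1.0]]
force: [-0.1, -0.5, 0.2]
gripper_width: 0.0855
finger_force: 0.0
```

apply_moves(
  commands="70 0 0 0 0 0 0;30 0 0 0 0 0 0;30 0 0 0 0 0 0;30 0 0 0 0 0 0;30 0 0 0 0 0 0",
)

```text
t: 29.95
eef_pos: [0.47, 0.35, 0.0143]
orientation: [[-0.965, 0.262, 0.002], [0.262, 0.965, 0.002], [-0.002, 0.002, -1.0]]
force: [-1.1, -1.0, 4.9]
gripper_width: 0.0389
finger_force: 29.6
```

apply_moves(
  commands="30 0 0 -5 0 0 0;30 0 0 -40 0 0 0;30 0 0 -60 0 0 0;30 0 0 -50 0 0 0;30 0 0 0 0 0 0",
)

```text
t: 30.58
eef_pos: [0.4712, 0.3512, 0.1727]
orientation: [[-0.965, 0.262, 0.007], [0.262, 0.965, 0.006], [-0.005, 0.008, -1.0]]
force: [0.3, 0.3, -0.7]
gripper_width: 0.0389
finger_force: 30.4
```

```bash
python3 - <<'E'
from h import *
s=ctrl.read_state(); print(s["t"],s["eef_pos"],s["gripper_width"])
p=look("wrist","round_case",np.array([.471,.349,0]),z=s["eef_pos"][2]-.0115,save="pics/w11.png")
R=np.array(s["orientation"]); print((p[:2]-s["eef_pos"][:2])@R[:2,:2]*1e3)
go(.478,-.1873,.15,164.8,sp=45)
E
```

```text
30.575 [0.47116387 0.35116935 0.17266222] 0.03886016012535629
wrist round_case net conf 0.63 xy [0.4706 0.3528] yaw 2.6 err 0.076
[0.98840225 1.36971755]
turn 0.0 shift [-149.5 -515.7   18.2] n 12 each [-12.5 -43.    1.5]
```

View pics/w11.png

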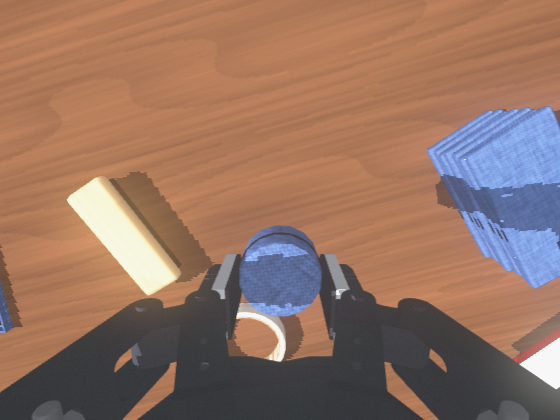

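Round case held upright (centre (281,270)). Back to the tower at height.

apply_moves(
  commands="30 -6 -22 1 0 0 0;30 -12 -43 1 0 0 0;30 -12 -43 1 0 0 0;30 -12 -43 1 0 0 0;30 -12 -43 1 0 0 0",
)

```text
t: 31.3
eef_pos: [0.469, 0.1447, 0.1609]
orientation: [[-0.965, 0.263, -0.003], [0.263, 0.965, -0.002], [0.002, -0.002, -1.0]]
force: [0.5, -0.2, -0.6]
gripper_width: 0.0383
finger_force: 30.4
```

apply_moves(
  commands="30 -12 -43 0 0 0 0;30 -12 -43 0 0 0 0;30 -12 -43 0 0 0 0;30 -12 -43 0 0 0 0;30 -12 -43 0 0 0 0",
)

```text
t: 31.92
eef_pos: [0.4699, -0.0778, 0.161]
orientation: [[-0.965, 0.263, -0.003], [0.263, 0.965, -0.0], [0.003, -0.001, -1.0]]
force: [0.1, -0.1, -0.1]
gripper_width: 0.0382
finger_force: 30.4
```

apply_moves(
  commands="30 -12 -43 0 0 0 0;30 -12 -43 0 0 0 0;30 -6 -22 0 0 0 0;30 0 0 0 0 0 0;30 0 0 0 0 0 0",
)

```text
t: 32.55
eef_pos: [0.4715, -0.1867, 0.1614]
orientation: [[-0.965, 0.262, -0.002], [0.262, 0.965, 0.001], [0.002, 0.0, -1.0]]
force: [0.6, 0.8, -1.3]
gripper_width: 0.0388
finger_force: 30.4
```

```bash
python3 - <<'E'
from h import *
s=ctrl.read_state(); print(s["t"],s["eef_pos"],s["gripper_width"])
go(.478,-.1873,.12,164.8,sp=45)
E
```

```text
32.55 [ 0.47150029 -0.18672062  0.16136292] 0.03876087144877527
turn 0.0 shift [-6.4  1.1 41.4] n 1 each [-6.4  1.1 41.4]
```

apply_moves(
  commands="30 -6.4 1 20 0 0 0;30 0 0 21 0 0 0;30 0 0 0 0 0 0;30 0 0 0 0 0 0",
)

```text
t: 33.05
eef_pos: [0.4792, -0.1874, 0.1217]
orientation: [[-0.965, 0.261, 0.0], [0.261, 0.965, 0.0], [-0.0, 0.0, -1.0]]
force: [0.2, -1.2, -0.6]
gripper_width: 0.0386
finger_force: 30.4
```

```bash
python3 - <<'E'
from h import *
s=ctrl.read_state(); print(s["t"],s["eef_pos"],s["gripper_width"])
p=look("wrist","round_case",np.array([.478,-.186,0]),z=s["eef_pos"][2]-.0143,save="pics/w12.png")
d=np.array([.4777,-.186])-p[:2];go(s["eef_pos"][0]+d[0],s["eef_pos"][1]+d[1],.0703,164.8)
E
```

```text
33.05 [ 0.47923557 -0.18741247  0.12174804] 0.03858527953760599
wrist round_case net conf 0.93 xy [ 0.48   -0.1861] yaw 16.1 err 0.039
turn 0.1 shift [ 2.7 -0.2 51.8] n 1 each [ 2.7 -0.2 51.8]
```

apply_moves(
  commands="30 2 0 20 0 0 0;30 0 0 18 0 0 0;30 0 0 7 0 0 0;30 0 0 3 0 0 0;30 0 0 0 0 0 0",
)

```text
t: 33.78
eef_pos: [0.4775, -0.1875, 0.0737]
orientation: [[-0.965, 0.262, 0.001], [0.262, 0.965, -0.0], [-0.001, 0.0, -1.0]]
force: [0.2, 0.2, -0.3]
gripper_width: 0.0386
finger_force: 30.4
```

apply_moves(
  commands="30 0 0 2 0 0 0;30 0 0 0 0 0 0",
)

```text
t: 34.02
eef_pos: [0.4773, -0.1874, 0.0715]
orientation: [[-0.965, 0.262, 0.0], [0.262, 0.965, -0.0], [-0.0, 0.0, -1.0]]
force: [-0.4, -0.4, -0.2]
gripper_width: 0.0388
finger_force: 30.4
```

apply_moves(
  commands="30 0 0 1 0 0 0;30 0 0 0 0 0 0",
)

```text
t: 34.28
eef_pos: [0.4772, -0.1874, 0.0703]
orientation: [[-0.965, 0.262, 0.0], [0.262, 0.965, -0.0], [-0.0, 0.0, -1.0]]
force: [-0.3, 0.6, -0.6]
gripper_width: 0.0389
finger_force: 30.4
```

apply_moves(
  commands="30 0 0 1 0 0 0;30 0 0 0 0 0 0",
)

```text
t: 34.52
eef_pos: [0.4773, -0.1874, 0.0702]
orientation: [[-0.965, 0.262, 0.0], [0.262, 0.965, 0.0], [-0.0, 0.0, -1.0]]
force: [-3.0, 1.4, 11.6]
gripper_width: 0.0389
finger_force: 31.5
```

apply_moves(
  commands="30 0 0 1 0 0 0;30 0 0 0 0 0 0",
)

```text
t: 34.78
eef_pos: [0.4773, -0.1875, 0.0701]
orientation: [[-0.965, 0.262, 0.001], [0.262, 0.965, 0.001], [-0.001, 0.001, -1.0]]
force: [-7.0, 2.8, 22.1]
gripper_width: 0.0383
finger_force: 32.4
```

Seated on the floor. I ease up, release, rise, and look at the tower and the small lid.

apply_moves(
  commands="30 0 0 -1.7 0 0 0;60 0 0 0 0 0 0;85 0 0 0 0 0 0;85 0 0 -5 0 0 0;85 0 0 -50 0 0 0",
)

```text
t: 35.4
eef_pos: [0.4751, -0.1867, 0.1231]
orientation: [[-0.965, 0.261, -0.007], [0.261, 0.965, 0.001], [0.007, -0.001, -1.0]]
force: [1.1, -0.0, 0.5]
gripper_width: 0.0849
finger_force: 0.0
```

apply_moves(
  commands="85 0 0 -60 0 0 0;85 0 0 -50 0 0 0;85 0 0 0 0 0 0;85 0 0 0 0 0 0",
)

```text
t: 35.9
eef_pos: [0.4769, -0.1872, 0.2347]
orientation: [[-0.965, 0.262, -0.0], [0.262, 0.965, 0.0], [0.0, 0.0, -1.0]]
force: [-0.3, 0.5, -0.4]
gripper_width: 0.0851
finger_force: 0.0
```

```bash
python3 - <<'E'
from h import *
s=ctrl.read_state(); print(s["t"],s["eef_pos"],s["gripper_width"])
look("wrist","round_case",np.array([.478,-.186,0]),z=.056,save="pics/w13.png")
look("wrist","small_base",np.array([.478,-.186,1.31]),z=.046)
look("wrist","small_lid",np.array([.452,-.353,0]))
go(.4525,-.353,.20,178.4,sp=45)
E
```

```text
35.9 [ 0.47688419 -0.18724188  0.23471588] 0.08507198729529847
wrist round_case net conf 0.69 xy [ 0.4777 -0.1858] yaw 5.2 err 0.073
wrist small_base net conf 0.85 xy [ 0.4781 -0.1858] yaw 75.0 err 0.645
wrist small_base white conf 0.85 xy [ 0.4742 -0.1843] yaw 74.8 err 0.173
wrist small_lid net conf 0.96 xy [ 0.4529 -0.3522] yaw -0.4 err 0.055
wrist small_lid white conf 0.96 xy [ 0.4527 -0.3524] yaw -2.3 err 0.083
turn -13.6 shift [  19.6 -166.3   34. ] n 4 each [  4.9 -41.6   8.5]
```

View pics/w13.png

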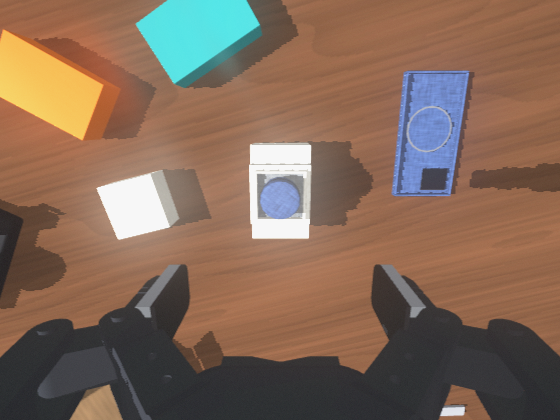

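The round case sits centred in the small base on the tower ((280,198)), and small_lid is at (138,205). I go over the lid.

apply_moves(
  commands="85 0 -10 0 0 0 -7;85 2 -30 6 0 0 -6.6;85 5 -40 8 0 0 0;85 5 -40 8 0 0 0;85 5 -40 8 0 0 0",
)

```text
t: 36.83
eef_pos: [0.4497, -0.3472, 0.2042]
orientation: [[-1.0, 0.027, -0.001], [0.027, 1.0, 0.0], [0.001, 0.0, -1.0]]
force: [0.8, 0.3, 0.4]
gripper_width: 0.0848
finger_force: 0.0
```

apply_moves(
  commands="85 2 -6 2 0 0 0;85 0 0 0 0 0 0;85 0 0 0 0 0 0",
)

```text
t: 37.2
eef_pos: [0.4486, -0.3506, 0.2029]
orientation: [[-1.0, 0.026, 0.0], [0.026, 1.0, 0.001], [-0.0, 0.001, -1.0]]
force: [-0.5, 0.5, 0.0]
gripper_width: 0.0851
finger_force: 0.0
```

```bash
python3 - <<'E'
from h import *
s=ctrl.read_state(); print(s["t"],s["eef_pos"],s["joints"].round(2))
p=look("wrist","small_lid",np.array([.452,-.353,0]),save="pics/w14.png")
R=np.array(s["orientation"]); p[:2]-=(R[:,0]*.0008+R[:,1]*.0015)[:2]
go(p[0],p[1],.012,180+np.degrees(p[2]))
E
```

```text
37.2 [ 0.44855147 -0.35058184  0.20294653] [ 0.28  0.35  0.38  1.79 -0.15  1.03  2.27]
wrist small_lid net conf 0.73 xy [ 0.4524 -0.3518] yaw -1.3 err 0.015
wrist small_lid white conf 0.73 xy [ 0.4525 -0.3518] yaw -1.5 err 0.085
turn 0.0 shift [ -4.7  -2.5 191.2] n 4 each [-1.2 -0.6 47.8]
```

apply_moves(
  commands="85 -4.7 -2.5 40 0 0 0;85 0 0 50 0 0 0;85 0 0 50 0 0 0;85 0 0 35 0 0 0;85 0 0 15 0 0 0",
  newtons=35,
)

```text
t: 37.92
eef_pos: [0.4521, -0.3532, 0.0113]
orientation: [[-1.0, 0.026, -0.002], [0.026, 1.0, 0.002], [0.002, 0.002, -1.0]]
force: [-0.5, -0.2, 0.4]
gripper_width: 0.0852
finger_force: 0.0
```

apply_moves(
  commands="75 0 0 1 0 0 0;55 0 0 0 0 0 0;55 0 0 0 0 0 0;55 0 0 0 0 0 0;55 0 0 0 0 0 0",
)

```text
t: 38.55
eef_pos: [0.4534, -0.3551, 0.0134]
orientation: [[-1.0, 0.027, 0.002], [0.027, 1.0, -0.001], [-0.002, -0.001, -1.0]]
force: [-0.3, 0.8, 7.3]
gripper_width: 0.0631
finger_force: 39.9
```

apply_moves(
  commands="55 0 0 -5 0 0 0;55 0 0 -40 0 0 0;55 0 0 -60 0 0 0;55 0 0 -40 0 0 0;55 0 0 0 0 0 0",
)

```text
t: 39.17
eef_pos: [0.454, -0.3559, 0.1608]
orientation: [[-1.0, 0.028, 0.006], [0.028, 1.0, -0.003], [-0.006, -0.003, -1.0]]
force: [-0.4, 0.4, -1.7]
gripper_width: 0.0635
finger_force: 39.1
```

```bash
python3 - <<'E'
from h import *
s=ctrl.read_state(); print(s["t"],s["eef_pos"],s["gripper_width"])
go(.4775,-.1874,.15,164.9,sp=45)
E
```

```text
39.175 [ 0.45404974 -0.35588882  0.16077064] 0.06354818374102053
turn 13.5 shift [ 21.3 168.8  10.8] n 4 each [ 5.3 42.2  2.7]
```

apply_moves(
  commands="55 0 10 0 0 0 7;55 2 28 0 0 0 6.6;55 5 42 0 0 0 0;55 5 42 0 0 0 0;55 5 35 0 0 0 0",
)

```text
t: 39.8
eef_pos: [0.4712, -0.1958, 0.1561]
orientation: [[-0.965, 0.261, -0.001], [0.261, 0.965, 0.001], [0.002, 0.0, -1.0]]
force: [1.1, -0.3, 0.0]
gripper_width: 0.0631
finger_force: 39.0
```

apply_moves(
  commands="55 4 10 6 0 0 0;55 0 0 6 0 0 0;55 0 0 0 0 0 0;55 0 0 0 0 0 0",
)

```text
t: 40.3
eef_pos: [0.4701, -0.1885, 0.1449]
orientation: [[-0.965, 0.264, -0.0], [0.264, 0.965, -0.0], [0.0, -0.001, -1.0]]
force: [-0.1, -0.1, -0.1]
gripper_width: 0.0636
finger_force: 39.0
```

```bash
python3 - <<'E'
from h import *
s=ctrl.read_state(); print(s["t"],s["eef_pos"],s["gripper_width"])
go(.4775,-.1874,.13,164.9,sp=45)
E
```

```text
40.3 [ 0.47008376 -0.18850916  0.14487406] 0.06359345078422128
turn -0.2 shift [-6.9  3.  14.9] n 1 each [-6.9  3.  14.9]
```

apply_moves(
  commands="55 -7 3 15 0 0 0;55 0 0 0 0 0 0;55 0 0 0 0 0 0",
)

```text
t: 40.67
eef_pos: [0.4778, -0.1862, 0.1296]
orientation: [[-0.965, 0.262, -0.001], [0.262, 0.965, -0.0], [0.001, -0.0, -1.0]]
force: [-0.0, 0.6, -0.5]
gripper_width: 0.0635
finger_force: 39.0
```

```bash
python3 - <<'E'
from h import *
s=ctrl.read_state(); print(s["t"],s["eef_pos"],s["gripper_width"])
zr=s["eef_pos"][2]-.0134
p=look("wrist","small_lid",np.array([.478,-.186,1.31]),z=zr,save="pics/w15.png")
d=np.array([.4777,-.186])-p[:2];go(s["eef_pos"][0]+d[0],s["eef_pos"][1]+d[1],.0694,164.9)
c=cam("wrist");g=cv2.cvtColor(c["img"],cv2.COLOR_BGR2GRAY); print(list(map(int,g[140:250,280])))
R=np.array(s["orientation"]);T=np.array(s["eef_pos"])
for v in range(150,245,10): print(v,[((back(c,(280,v),z)-T)@R[:,0]*1e3).round(1) for z in (zr+.036,zr,.046)])
E
```

```text
40.675 [ 0.47778688 -0.18617699  0.12962186] 0.06347446008262737
wrist small_lid net conf 0.82 xy [ 0.4771 -0.1844] yaw 75.1 err 0.010
wrist small_lid white conf 0.82 xy [ 0.4768 -0.1846] yaw 74.9 err 0.051
turn -0.1 shift [-1.1 -1.1 60.6] n 2 each [-0.5 -0.5 30.3]
[94, 96, 98, 98, 100, 100, 81, 90, 129, 126, 128, 128, 198, 226, 228, 229, 231, 230, 230, 229, 229, 230, 229, 229, 229, 230, 230, 229, 231, 232, 233, 234, 234, 232, 231, 231, 230, 229, 157, 137, 133, 169, 225, 231, 229, 229, 232, 233, 232, 192, 140, 170, 228, 232, 198, 143, 143, 143, 135, 112, 131, 131, 131, 131, 131, 132, 133, 136, 133, 131, 135, 135, 133, 135, 132, 133, 133, 133, 149, 175, 216, 226, 233, 232, 231, 232, 233, 236, 235, 234, 231, 229, 229, 230, 231, 231, 229, 230, 231, 231, 231, 231, 231, 232, 232, 231, 230, 232, 232, 232]
150 [np.float64(60.7), np.float64(58.1), np.float64(52.9)]
160 [np.float64(56.9), np.float64(53.1), np.float64(45.7)]
170 [np.float64(53.1), np.float64(48.1), np.float64(38.5)]
180 [np.float64(49.1), np.float64(43.0), np.float64(31.1)]
190 [np.float64(45.1), np.float64(37.8), np.float64(23.6)]
200 [np.float64(41.0), np.float64(32.5), np.float64(15.9)]
210 [np.float64(36.9), np.float64(27.1), np.float64(8.1)]
220 [np.float64(32.6), np.float64(21.6), np.float64(0.2)]
230 [np.float64(28.3), np.float64(16.0), np.float64(-7.9)]
240 [np.float64(23.9), np.float64(10.3), np.float64(-16.2)]
```

View pics/w15.png

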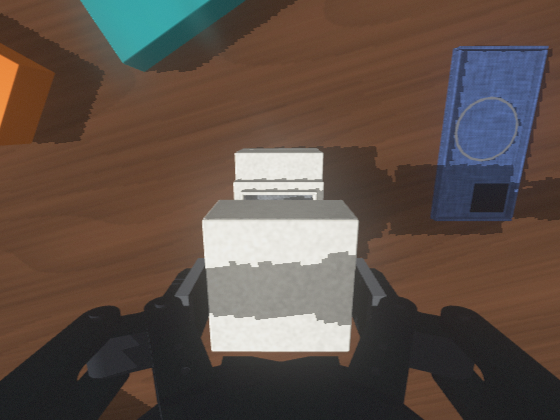

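The lid is square over the tower. The edges and the fit both call for about −0.8 in x and −1.1 in y, then down.

apply_moves(
  commands="55 -0.8 -1.1 15 0 0 0;55 0 0 15 0 0 0;55 0 0 10 0 0 0;55 0 0 5 0 0 0;55 0 0 0 0 0 0",
)

```text
t: 41.45
eef_pos: [0.4782, -0.1873, 0.0846]
orientation: [[-0.965, 0.262, -0.001], [0.262, 0.965, 0.0], [0.001, -0.0, -1.0]]
force: [0.1, 0.6, 0.0]
gripper_width: 0.0633
finger_force: 39.0
```

apply_moves(
  commands="55 0 0 5 0 0 0;55 0 0 3 0 0 0;55 0 0 2 0 0 0;55 0 0 0 0 0 0",
)

```text
t: 41.95
eef_pos: [0.4784, -0.1873, 0.0749]
orientation: [[-0.965, 0.262, -0.0], [0.262, 0.965, 0.0], [0.0, 0.0, -1.0]]
force: [0.5, -0.3, -0.3]
gripper_width: 0.0633
finger_force: 39.0
```

apply_moves(
  commands="55 0 0 2 0 0 0;55 0 0 0 0 0 0;55 0 0 1 0 0 0;55 0 0 0 0 0 0",
)

```text
t: 42.45
eef_pos: [0.4784, -0.1873, 0.0719]
orientation: [[-0.965, 0.262, -0.0], [0.262, 0.965, 0.0], [0.0, 0.0, -1.0]]
force: [0.1, 0.0, -0.2]
gripper_width: 0.0637
finger_force: 39.0
```

Rim about 2.5 mm above the plinth with no contact so far.

apply_moves(
  commands="55 0 0 1.5 0 0 0;55 0 0 0 0 0 0",
)

```text
t: 42.7
eef_pos: [0.4784, -0.1873, 0.0704]
orientation: [[-0.965, 0.262, -0.0], [0.262, 0.965, 0.0], [0.0, 0.0, -1.0]]
force: [0.5, -0.8, -0.1]
gripper_width: 0.0634
finger_force: 39.0
```

apply_moves(
  commands="55 0 0 1 0 0 0;55 0 0 0 0 0 0",
)

```text
t: 42.95
eef_pos: [0.4784, -0.1874, 0.0694]
orientation: [[-0.965, 0.262, 0.0], [0.262, 0.965, -0.0], [-0.0, 0.0, -1.0]]
force: [0.1, 0.1, 0.2]
gripper_width: 0.0632
finger_force: 39.0
```

apply_moves(
  commands="55 0 0 0.7 0 0 0;55 0 0 0 0 0 0",
)

```text
t: 43.2
eef_pos: [0.4784, -0.1874, 0.0693]
orientation: [[-0.965, 0.262, 0.0], [0.262, 0.965, 0.0], [-0.0, 0.0, -1.0]]
force: [-2.0, 0.9, 7.2]
gripper_width: 0.0631
finger_force: 39.9
```

apply_moves(
  commands="70 0 0 0 0 0 0;85 0 0 0 0 0 0;85 0 0 -5 0 0 0;85 0 0 -50 0 0 0;85 0 0 -60 0 0 0",
)

```text
t: 43.82
eef_pos: [0.4776, -0.1872, 0.1845]
orientation: [[-0.965, 0.262, -0.003], [0.262, 0.965, 0.0], [0.003, -0.001, -1.0]]
force: [2.1, 0.5, 0.4]
gripper_width: 0.0851
finger_force: 0.0
```

apply_moves(
  commands="85 0 0 -50 0 0 0;85 30 0 0 0 0 0;85 0 0 0 0 0 0;85 0 0 0 0 0 0",
)

```text
t: 44.32
eef_pos: [0.4498, -0.1794, 0.2339]
orientation: [[-0.965, 0.261, 0.001], [0.261, 0.965, 0.0], [-0.001, 0.0, -1.0]]
force: [0.6, 0.0, 0.0]
gripper_width: 0.085
finger_force: 0.0
```

```bash
python3 - <<'E'
from h import *
s=ctrl.read_state(); print(s["t"],s["eef_pos"],s["gripper_width"])
look("wrist","small_lid",np.array([.478,-.186,1.31]),z=.056,save="pics/w16.png")
c=cam("scene"); im=c["img"][120:240,180:340]
w=cam("wrist")["img"]
cv2.imwrite("pics/s16.png",np.hstack([cv2.resize(im,(440,330),interpolation=cv2.INTER_CUBIC),cv2.resize(w[100:400,150:477],(360,330))]))
E
```

```text
44.325 [ 0.44981739 -0.17940502  0.23391588] 0.08504330751123317
wrist small_lid net conf 0.98 xy [ 0.4779 -0.1856] yaw 74.8 err 0.020
wrist small_lid white conf 0.98 xy [ 0.4743 -0.1838] yaw 74.9 err 0.110
```

View pics/s16.png

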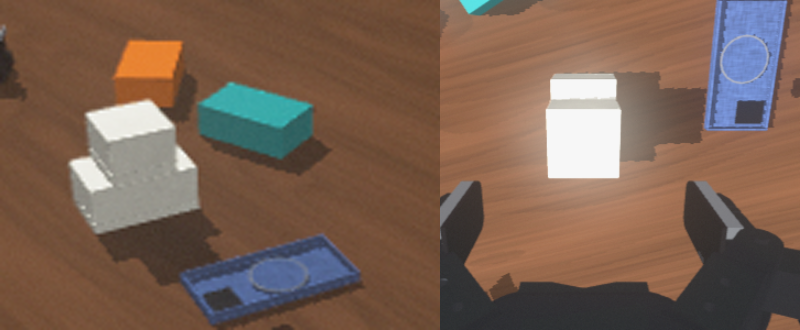

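The tower stands complete and square: the small box is closed on the wide box (left (130,165), right (583,140)), and the gripper is clear of it. I hand in.

```bash
python3 -c "
from bench import ctrl
print(ctrl.finish_job())"
```

```text
the job is handed in; nothing more can be done
None
```

The gift tower is built in the required order and handed in at about 44 s of the 136 s allowed; the last pictures show it square with both lids down and the phone case in place, but the hand-in gave no verdict and I did not re-check the brush and tape roll at the end.

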